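Index the cup loader and load the next sauce cup

ROBOT

A 6-joint arm with a two-finger parallel gripper is mounted at the origin on the work surface. World frame = base frame: x ahead of the robot, y to its left, z up, the work surface at z = 0. Lengths are in m, angles in rad, forces in N, time in s.
With the tool pointing down it reaches from about 0.35 to 0.725 m from the base axis. Payload 4.3 kg.
Tool frame: the origin (TCP) lies at the very end of the fingers, on their centre line; the grasp point (between the pads) lies 19 mm behind it; z points along the fingers, y is the line along which they close (so a half turn about z gives the same grasp; the last joint's range is limited). The gripper opens to 85 mm and grips with 20 to 120 N. Pads are 22 mm wide; open, the fingers measure 114 mm over their backs; the gripper's body (76 mm by 85 mm) begins 54 mm behind the grasp point. The pads swing forward as they close: fully open they stand 13 mm farther back than shut.
Start: joints at [1.07, 0.377, 0.081, 1.274, 0, 1.46], TCP at [0.219, 0.532, 0.231] pointing down, gripper open.
Joint ranges: [-2.72, 2.72], [-0.84, 1.66], [-1.02, 1.22], [-1.77, 2.12], [-1.37, 1.28], [-3.14, 3.14]. Speed limits (rad/s): [2.57, 2.57, 3.14, 3.14, 3.14, 3.14].

INTERFACE

Orientations are given as a unit quaternion [x, y, z, w].
In Python, from workcell import state, capture, job_done, search_frame gives the robot as it stands.
- The arm moves only by the shell command python3 -m creep 'ROWS'. ROWS is JSON, a list of rows, each a list of 5 numbers: the shift along the tool's x, y, z in m, then the turn about the tool's z in rad, then the finger opening in m, from 0 to 0.0854. A call has 1 to 8 rows; each row is the pose to reach, as a shift and turn from the pose commanded when the call began, along the tool's axes at that moment; what a row does not reach only later rows make up. A row lasts 1/8 s, in which the tool goes at most 62.5 mm and 10.7 degrees, less where a joint would pass 70% of its speed; a pose out of reach is approached as far as the arm can. A call with a gripper value outside its range is refused whole. The fingers move at their own pace and stop on an object; the grip force is fixed at half the most. Time passes only in rows, so rows that repeat a pose let the fingers close. It gives the time, the measured TCP pose, the force, the opening and the grip force at its end, in the units of the state.
- state(): the state, without advancing time (a new reading comes with each control period).
- capture(name): name is "side" or "top"; returns a dict with "color" (384x512x3 uint8, red, green, blue), "range_z" (384x512 float32, m along the optical axis (not along the pixel's ray), 0 where there is no reading), "fx", "fy", "cx", "cy" (pixels), "D" ([k1, k2, p1, p2, k3] as OpenCV has them; the pictures are not rectified), "xyz" and "attitude" of the camera in the world. Camera axes: x right, y up, looking along -z (the intrinsics and any distortion apply to the point x, -y, -z); pixel columns grow to the right and rows downward; lengths in m; the calibration is good to about 2 mm. A picture is of the moment at which its call begins.
- job_done(): hands the job in; it is judged then, once.
Trained networks look in the newest picture that a camera, given by its name, has taken for a name from the list of things; names that differ only in an ending like _2 or _b are one class to them, and where a whole thing is asked for, a point or a joint stands for the part that bears it (a point fixed in the world has none). Each returns a list of dicts, best first, with "conf" (0 to 1); they miss things now and then, are a little off and sometimes report something else, mostly with a low value. They report only what shows in the picture. A call takes as long as a camera call.
- search_frame(camera, query): "position" ([row, column] in pixels, amid what is visible of it).
The state is a dict: "time": time; "joints": joint angles; "qd": joint speeds; "effort": joint torques, N m; "ee_pos": TCP position; "orientation": TCP orientation; "wrist_force": force on the tool from outside, world axes, zero at the start; "torque": the same for the moment, N m; "grip_width": opening from 0.0 (shut) to 1.0 (fully open); "gripper_force": force on a finger pad.
Only numpy, scipy, OpenCV 4.12 (cv2) and the standard library are available. Lean on these libraries where they do the work, as an engineer would, in place of code of your own. Each camera call takes 0.05 s, during which the arm holds its last target. There are 200 camera calls.

TASK

Push the round six-cup platter of the cup loader on to its next detent position (counter-clockwise seen from above, by a push peg), and press it firmly but gently against its stop for a good half second: clearly more than 10 N, never more than 22 N. Then stand the empty open steel cup upright in the one empty blue well, which is now at the red loading tab, lowering it all the way to the well's floor before letting go, never forcing it. Leave the platter there at its stop, and leave everything else on the table alone.

Things in the scene. Friction and masses are not known exactly. Their poses are not given: they have to be found in the camera images.
- machine: Cup loader: white base 250 x 250 mm, fixed, 26 mm high, carrying a round aluminium platter (290 mm diameter, top 50 mm above the table) that turns about a vertical axis. Origin: on that axis at table height; z up; -x points to the red loading tab (70 mm wide, 24 mm high, reaching 167 mm out) on the robot's side. May be pushed with at most 22 N.
- head (a point): Middle of the underside of the still sealing press (steel, 56 mm wide), 155 mm above the table, over a well at the far left. It hangs from a white arm (198 to 233 mm high) on a column 32 mm thick that stands at (60, 180) mm in the machine's frame. Keep clear of it.
- axis (a point): Centre of the platter's top on the turning axis, 50 mm above the table; 85 mm out, 60 degrees apart, six blue wells, five with lidded cups fixed in (tops 115 mm high); six pegs between. A spring detent resists the first half of a step (up to 9 N at a peg, 13 N at 50 mm/s), then draws it on, off the pusher, but friction (3 N) halts it about 11 mm short of the stop; it stays where left.
- peg (a point): Centre of the top of the red push peg (the others are dark), 12 mm diameter, standing 52 mm up from the platter, top 102 mm above the table, 130 mm from the axis, 30 degrees counter-clockwise of the empty well. The hard stop comes after 55 to 65 degrees of turn from where it starts; where exactly differs each time and cannot be seen, only felt.
- well (a point): Centre of the floor of the empty well, 50 mm above the table, 85 mm from the axis; turns with the platter; z up. The well is a blue ring, 62 mm outside and 55 mm inside diameter, 18 mm above its floor (the platter's top). At the stop it is within 6 mm of (-85, 0) mm in the machine's frame, behind the red tab; at the start near (-42, 74) mm.
- cup: The empty, open, loose steel cup, standing upright on the table: 65 mm high, outside diameter 45 mm at the foot, 49 mm at 10 mm height, 52 mm at the rim, wall 3 mm, about 90 g. Origin: centre of its underside; z up. Not to be pressed on the machine with more than 25 N.
- lidded1: Loose full steel cup with a flat white lid, 65 mm high, 56 mm wide at the lid; origin at the centre of its underside; to be left alone.
- lidded2: Another loose full cup with a white lid, same size and origin; to be left alone.
- red_bottle: Red squeeze bottle, 52 mm diameter, 175 mm high, origin at the centre of its underside; to be left alone.
- yellow_bottle: Yellow squeeze bottle, same size and origin; to be left alone.
- shaker: Glass shaker jar with steel cap, 54 mm diameter, 100 mm high, origin at the centre of its underside; to be left alone.
- bowl: Steel bowl, 170 mm diameter, 70 mm high, origin at the centre of its underside; to be left alone.
- spatula: Spatula lying on the white cutting board at the left; to be left alone.

How it is judged:
On the way, in this order (a step that is already met when the one before it is completed fails the run):
1. the platter is pressed home against its stop by the fingers with more than 10 N (y of well in the frame of machine between -0.01 and 0.01 m and x of well in the frame of machine below -0.07 m and contact force between the fingers and machine above 10 N), for 0.3 s.
2. the empty cup stands seated on the floor of the empty well, platter still home (horizontal distance between cup and well below 0.005 m and z of cup in the frame of well between -0.004 and 0.004 m and angle between cup's own z axis and vertical below 0.06 rad and y of well in the frame of machine between -0.01 and 0.01 m and x of well in the frame of machine below -0.07 m), for 0.2 s.
At the end, for the whole second after the job is handed in: The platter is at its next position (the loaded well at the red tab, within 10 mm sideways of the machine's -x axis); the empty cup stands at rest and released in the well: centre within 5 mm of the well's, underside within 4 mm of the floor, tilted less than 0.06 rad (all of step 2 and linear speed of cup below 0.02 m/s and contact force between the fingers and cup below 0.1 N); the robot touches nothing.
It fails at once if the robot pushes the machine with more than 22 N (contact force between any of the fingers, the arm and machine above 22 N).
It fails at once if the cup is pressed on the machine with more than 25 N (contact force between cup and machine above 25 N).
It fails at once if the cup is let go over the well while still more than 12 mm above its floor (horizontal distance between cup and well below 0.03 m and z of cup in the frame of well above 0.012 m and contact force between the fingers and cup below 0.05 N).
It fails at once if another thing on the table is moved more than 30 mm (distance of any of lidded1, lidded2, red_bottle, yellow_bottle, shaker, bowl, spatula from where it was at the start of the episode above 0.03 m).
It also fails if it takes over 72 s, if anything falls off the work surface, if the arm or the gripper's body presses on something with over 40 N, if the wrist force passes 120 N, or if a joint passes its speed limit or range.

## Working session

There is one attempt and no reset: what is moved stays moved. The work goes in short steps, Python scripts to look and compute and a shell command to move; the robot and the scene stay as the last step left them, time stands still between calls to the robot, and variables do not carry over. Pictures are saved under pics/ and viewed, at most 10 in all, crops included, and the job is handed in when it is done.

```bash
mkdir -p pics; cat > h.py <<'E'
import numpy as np, cv2
from workcell import state, capture, job_done, search_frame
from scipy.spatial.transform import Rotation as R
def rot(a):
    a=np.array(a); return R.from_quat(a).as_matrix() if a.size==4 else a.reshape(3,3)
def ray(c,rc):
    K=np.array([[c['fx'],0,c['cx']],[0,c['fy'],c['cy']],[0,0,1]])
    p=cv2.undistortPoints(np.array([[[rc[1],rc[0]]]],float),K,np.array(c['D'],float))[0,0]
    return rot(c['attitude'])@np.array([p[0],-p[1],-1.0])
def at_z(c,rc,z):
    d=ray(c,rc); o=np.array(c['xyz']); return o+d*(z-o[2])/d[2]
def at_depth(c,rc):
    r,k=int(round(rc[0])),int(round(rc[1])); w=c['range_z'][max(r-1,0):r+2,max(k-1,0):k+2]; w=w[w>0]
    return np.array(c['xyz'])+ray(c,rc)*np.median(w) if w.size else None
def cloud(c):
    K=np.array([[c['fx'],0,c['cx']],[0,c['fy'],c['cy']],[0,0,1]])
    h,w=c['range_z'].shape; v,u=np.mgrid[:h,:w]
    p=cv2.undistortPoints(np.stack([u,v],-1).reshape(-1,1,2).astype(float),K,np.array(c['D'],float))[:,0]
    d=np.c_[p[:,0],-p[:,1],-np.ones(len(p))]@rot(c['attitude']).T
    return (np.array(c['xyz'])+d*c['range_z'].reshape(-1,1)).reshape(h,w,3)
def save(c,n): cv2.imwrite('pics/'+n,c['color'][:,:,::-1])
E
python3 - <<'E'
from h import *
np.set_printoptions(precision=4,suppress=True)
s=state(); print({k:np.round(v,3) for k,v in s.items()})
for n in ('top','side'):
    c=capture(n); save(c,n+'0.png'); print(n,c['xyz'],c['attitude'],c['fx'],c['D'])
    for q in ['machine','head','axis','peg','well','cup','lidded1','red_bottle','yellow_bottle','shaker','bowl','spatula']:
        for d in search_frame(n,q)[:3]:
            print(q,np.round(d['position']),round(d['conf'],2),at_depth(c,d['position']))
E
```

```text
{'time': np.float64(0.0), 'joints': array([1.07 , 0.378, 0.08 , 1.274, 0.   , 1.46 ]), 'qd': array([-0.002,  0.002, -0.001,  0.002, -0.001, -0.001]), 'effort': array([ -0.   , -46.36 ,  26.987,   0.021,  -0.   ,   0.   ]), 'ee_pos': array([0.219, 0.531, 0.23 ]), 'orientation': array([ 0.194,  0.981, -0.001, -0.   ]), 'wrist_force': array([ 1.203, -0.178, -0.592]), 'torque': array([ 0.013,  0.035, -0.008]), 'gripper_force': np.float64(0.0), 'grip_width': np.float64(0.999)}
top [0.2756 0.0088 1.4457] [ 0.0718 -0.0714 -0.6983  0.7086] 384.8686638879888 [0.0119 0.     0.     0.     0.    ]
machine [194. 238.] 0.63 [0.5566 0.0647 0.0633]
head [194. 236.] 0.96 [0.5571 0.0751 0.0505]
axis [192. 236.] 0.83 [0.5653 0.0727 0.0514]
peg [201. 243.] 0.93 [0.5304 0.0465 0.0511]
well [197. 244.] 0.78 [0.543  0.0421 0.0635]
cup [233. 334.] 0.52 [ 0.4245 -0.2928  0.0045]
cup [199. 244.] 0.26 [0.5384 0.0438 0.0626]
lidded1 [200. 349.] 0.71 [ 0.5384 -0.341   0.0667]
lidded1 [239. 173.] 0.68 [0.3879 0.2954 0.0623]
red_bottle [193. 239.] 0.62 [0.5588 0.0615 0.0618]
red_bottle [154. 329.] 0.52 [ 0.695  -0
[... 510 characters left out ...]
9 0.022  0.0556]
peg [205. 269.] 0.55 [0.571  0.0334 0.0653]
well [207. 263.] 0.74 [0.5427 0.0334 0.0657]
well [207. 270.] 0.61 [ 0.5497 -0.0302  0.1158]
cup [267. 260.] 0.68 [ 0.415  -0.2635  0.0333]
cup [240. 331.] 0.16 [ 0.7091 -0.2965  0.1131]
lidded1 [181. 212.] 0.57 [0.3836 0.2914 0.0645]
lidded1 [270. 304.] 0.56 [ 0.5602 -0.362   0.0642]
red_bottle [242. 328.] 0.7 [ 0.6998 -0.2949  0.1044]
yellow_bottle [264. 327.] 0.94 [ 0.6467 -0.3912  0.0913]
yellow_bottle [146. 224.] 0.28 [0.5425 0.596  0.0255]
shaker [164. 259.] 0.49 [0.6325 0.3182 0.0804]
shaker [207. 266.] 0.34 [0.5597 0.032  0.0617]
bowl [316. 316.] 0.67 [ 0.5287 -0.5439  0.0144]
spatula [146. 223.] 0.61 [0.5366 0.5959 0.0219]
```

View pics/top0.png

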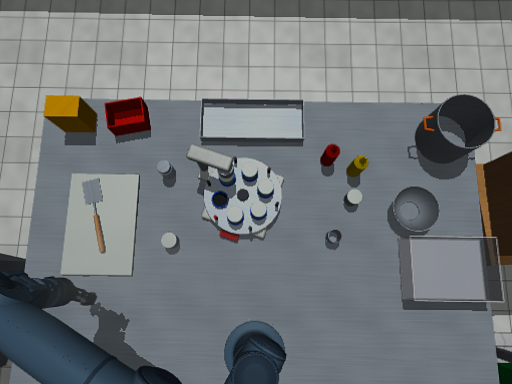

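View pics/side0.png

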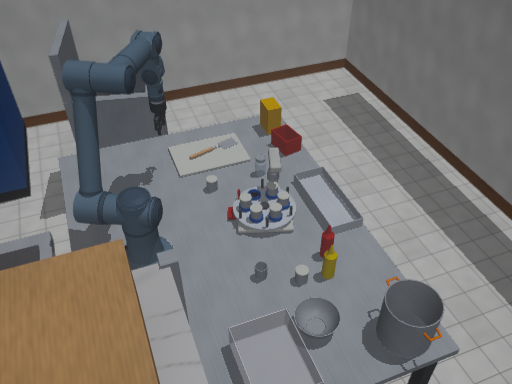

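The top view shows the platter centre near (row 195, col 243), the empty well at (199, 220), the red peg at about (217, 215), the red tab at (237, 229), the press arm at the upper left (157, 210) and the empty cup at (236, 334).

```bash
python3 - <<'E'
from h import *
from scipy.optimize import least_squares
np.set_printoptions(precision=4,suppress=True)
c=capture('top'); P=cloud(c); im=c['color'].astype(int); hsv=cv2.cvtColor(c['color'],cv2.COLOR_RGB2HSV)
sub=(P[...,0]>.35)&(P[...,0]<.8)&(P[...,1]>-.15)&(P[...,1]<.25)
m=sub&(abs(P[...,2]-.05)<.006)
m=cv2.morphologyEx(m.astype(np.uint8),cv2.MORPH_CLOSE,np.ones((9,9)))
cs,_=cv2.findContours(m,cv2.RETR_EXTERNAL,cv2.CHAIN_APPROX_NONE); k=max(cs,key=cv2.contourArea)[:,0]
Q=np.array([at_z(c,(v,u),.05)[:2] for u,v in k])
f=least_squares(lambda p:np.hypot(*(Q-p[:2]).T)-p[2],[.57,.03,.145],loss='soft_l1',f_scale=.003); print('platter',f.x,np.median(abs(f.fun)))
A=f.x[:2]
red=((hsv[...,0]<8)|(hsv[...,0]>172))&(hsv[...,1]>150)&(hsv[...,2]>60)&sub
n,l,st,ce=cv2.connectedComponentsWithStats(red.astype(np.uint8))
for i in range(1,n): 
    rc=ce[i][::-1]; print('red',st[i],rc,at_depth(c,rc),at_z(c,rc,.024),at_z(c,rc,.1))
blue=(hsv[...,0]>100)&(hsv[...,0]<130)&(hsv[...,1]>150)&sub
n,l,st,ce=cv2.connectedComponentsWithStats(blue.astype(np.uint8))
for i in range(1,n):
    if st[i][4]>5: print('blue',st[i],at_z(c,ce[i][::-1],.06))
# cup
g=(abs(P[...,0]-.42)<.07)&(abs(P[...,1]+.28)<.07)&(P[...,2]>.05)&(P[...,2]<.075)
v,u=np.nonzero(g); print('cup n',len(u),P[g].min(0),P[g].max(0),P[g][:,2].mean())
D=np.array([at_z(c,x,.065)[:2] for x in zip(v,u)]); print('rim minmax mid',(D.min(0)+D.max(0))/2,D.max(0)-D.min(0))
cr=c['color'][140:260,180:300]; cv2.imwrite('pics/crop.png',cv2.resize(cr,(600,600),interpolation=cv2.INTER_CUBIC)[:,:,::-1])
c=capture('side');P=cloud(c)
g=(abs(P[...,0]-.42)<.06)&(abs(P[...,1]+.28)<.06)&(P[...,2]>.01)&(P[...,2]<.08)
print('side cup',P[g].min(0),P[g].max(0))
hsv=cv2.cvtColor(c['color'],cv2.COLOR_RGB2HSV)
red=((hsv[...,0]<8)|(hsv[...,0]>172))&(hsv[...,1]>150)&(hsv[...,2]>60); red[:,320:]=0;red[:180]=0
n,l,st,ce=cv2.connectedComponentsWithStats(red.astype(np.uint8))
for i in range(1,n): 
    rc=ce[i][::-1]; print('sred',st[i],rc,at_depth(c,rc))
E
```

```text
platter [0.5525 0.0494 0.1419] 0.0015973056758605553
red [214 216   3   3   7] [216.7143 215.    ] [0.4652 0.1432 0.0993] [0.4758 0.1507 0.024 ] [0.4651 0.1431 0.1   ]
red [220 229  18  12 104] [235.1442 228.625 ] [0.4079 0.098  0.0262] [0.4081 0.0981 0.024 ] [0.401  0.0933 0.1   ]
blue [242 171  16  11  45] [0.6197 0.0234 0.06  ]
blue [219 173  17  13  49] [0.6025 0.1014 0.06  ]
blue [257 187  17  11  41] [ 0.5581 -0.0292  0.06  ]
blue [212 191  17  17  84] [0.5366 0.132  0.06  ]
blue [250 210  17  10  37] [ 0.4758 -0.0081  0.06  ]
blue [228 214  16  11  36] [0.4561 0.0671 0.06  ]
cup n 63 [ 0.3819 -0.3078  0.0506] [ 0.432  -0.2582  0.071 ] 0.0613982901651872
rim minmax mid [ 0.4069 -0.2817] [0.0502 0.0505]
side cup [ 0.3632 -0.3394  0.0102] [ 0.4762 -0.232   0.0727]
sred [238 190   2   1   2] [190.  238.5] [0.4661 0.1432 0.1018]
sred [239 194   1   1   1] [194. 239.] [0.4668 0.1402 0.0796]
sred [228 207   4  11  35] [212.4    229.5143] [0.4034 0.0958 0.0243]
```

View pics/crop.png

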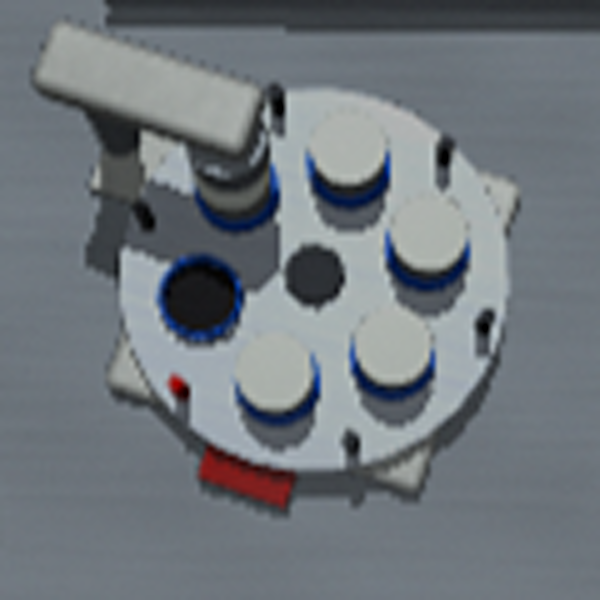

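The enlarged crop agrees with the measured geometry. The hub is at crop (313, 275), the empty well at (200, 297), the red peg tip at (178, 384) and the red tab at (247, 478). The machine yaw is about −18.6°. I'll move to a point clockwise of the peg with the fingers shut.

```bash
python3 -m creep '[[-0.048,-0.03,0,0.18,0],[-0.096,-0.06,0,0.36,0],[-0.145,-0.09,0,0.54,0],[-0.194,-0.119,0,0.72,0],[-0.242,-0.149,0,0.9,0],[-0.291,-0.178,0,1.08,0],[-0.34,-0.208,0,1.26,0],[-0.388,-0.238,0,1.44,0]]'
cat >> h.py <<'E'
def tool(p=None,yawx=None):
    "shift in tool axes (and turn) to bring TCP to world p, tool x to world yaw (deg)"
    s=state(); M=rot(s['orientation']); y=np.degrees(np.arctan2(M[1,0],M[0,0]))
    print('t',round(float(s['time']),2),'tcp',np.round(s['ee_pos'],4),'yawx',round(y,1),'F',np.round(s['wrist_force'],1),'j',np.round(s['joints'],2),'w',round(float(s['grip_width']),3))
    if p is not None: print('shift',np.round(M.T@(np.array(p)-s['ee_pos']),4))
    if yawx is not None: print('turn',round(float(np.radians((y-yawx+180)%360-180)),3))
E
python3 - <<'E'
from h import *
c=capture('top')
print('hub',at_z(c,(195,242.6),.05))
T=np.array([.4652,.1432])
tool([.487,.1634,.2],43)
E
```

```text
time: 2.4
ee_pos: [0.4882, 0.1622, 0.2315]
orientation: [0.795, 0.607, 0.0, 0.0]
wrist_force: [0.4, -0.2, 0.1]
grip_width: 0.001
gripper_force: 0.0
hub [0.55459615 0.04884619 0.05      ]
t 2.45 tcp [0.4923 0.1567 0.2313] yawx 74.2 F [ 4.3 -3.9  0.7] j [ 0.19  0.26 -0.09  1.22 -0.01  2.04] w 0.004
shift [ 0.0051 -0.0071  0.0313]
turn 0.544
```

```bash
python3 -m creep '[[0,0,0,0.18,0],[0,0,0,0.36,0],[0,0,0,0.54,0],[0,0,0.05,0.54,0],[0,0,0.1,0.54,0],[0,0,0.135,0.54,0],[0,0,0.153,0.54,0],[0,0,0.153,0.54,0]]'
python3 - <<'E'
from h import *
c=capture('top'); cr=c['color'][140:260,180:300]; cv2.imwrite('pics/crop2.png',cv2.resize(cr,(600,600),interpolation=cv2.INTER_CUBIC)[:,:,::-1])
tool([.487,.1634,.078],43)
E
```

```text
time: 3.45
ee_pos: [0.4855, 0.1637, 0.0769]
orientation: [0.927, 0.376, -0.002, -0.0]
wrist_force: [-0.3, -0.3, 0.0]
grip_width: -0.003
gripper_force: 0.0
t 3.5 tcp [0.4867 0.1639 0.0782] yawx 44.2 F [-0.7  0.6  1. ] j [ 0.2   0.36 -0.37  0.85  0.    2.57] w -0.001
shift [-0.0001  0.0006  0.0002]
turn 0.021
```

View pics/crop2.png

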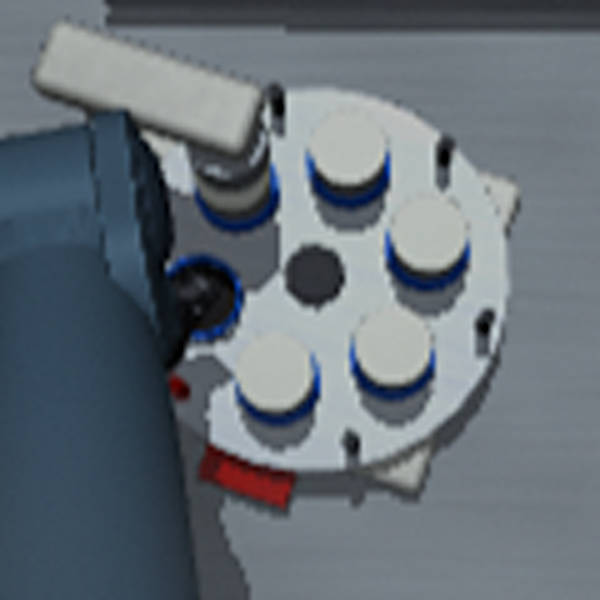

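```bash
cat >> h.py <<'E'
A=np.array([.5535,.049])
def arc(phis):
    s=state(); M=rot(s['orientation']); p=s['ee_pos']; r=p[:2]-A; print('r',np.hypot(*r),'ang',np.degrees(np.arctan2(r[1],r[0])))
    for f in phis:
        q=A+rot(R.from_euler('z',f,degrees=True).as_quat())[:2,:2]@r; d=M.T@np.r_[q-p[:2],0]
        print(f,np.round(d[:2],4),round(-np.radians(f),3))
E
python3 -c "
from h import *
tool(); arc(np.arange(1,9)*2.0)"
```

```text
t 3.5 tcp [0.4867 0.1639 0.0782] yawx 44.2 F [-0.7  0.6  1. ] j [ 0.2   0.36 -0.37  0.85  0.    2.57] w -0.001
r 0.13292741654889928 ang 120.18232477953478
2.0 [-0.0045 -0.001 ] -0.035
4.0 [-0.0091 -0.0019] -0.07
6.0 [-0.0137 -0.0027] -0.105
8.0 [-0.0183 -0.0032] -0.14
10.0 [-0.0229 -0.0036] -0.175
12.0 [-0.0275 -0.0039] -0.209
14.0 [-0.0322 -0.004 ] -0.244
16.0 [-0.0368 -0.0039] -0.279
```

```bash
python3 -m creep '[[-0.0045,-0.001,0,0,0],[-0.009,-0.002,0,0,0],[-0.0135,-0.0027,0,0,0],[-0.018,-0.0032,0,-0.03,0],[-0.0225,-0.0036,0,-0.06,0],[-0.027,-0.0039,0,-0.09,0],[-0.0315,-0.004,0,-0.12,0],[-0.036,-0.0039,0,-0.15,0]]'
python3 -c "
from h import *
tool(); arc(np.arange(1,9)*2.0)"
```

```text
time: 4.5
ee_pos: [0.462, 0.1438, 0.0795]
orientation: [0.895, 0.445, 0.004, -0.001]
wrist_force: [7.2, 7.7, -5.8]
grip_width: -0.003
gripper_force: 4.9
t 4.5 tcp [0.462  0.1438 0.0795] yawx 52.9 F [ 7.2  7.7 -5.8] j [ 0.17  0.3  -0.45  0.82  0.    2.39] w -0.003
r 0.1317648254534739 ang 133.96433794373692
2.0 [-0.0046 -0.0006] -0.035
4.0 [-0.0091 -0.0011] -0.07
6.0 [-0.0137 -0.0014] -0.105
8.0 [-0.0183 -0.0016] -0.14
10.0 [-0.0229 -0.0016] -0.175
12.0 [-0.0275 -0.0014] -0.209
14.0 [-0.0321 -0.0011] -0.244
16.0 [-0.0367 -0.0006] -0.279
```

```bash
python3 -m creep '[[-0.0043,-0.0006,0,-0.035,0],[-0.0086,-0.001,0,-0.07,0],[-0.013,-0.0014,0,-0.1,0],[-0.0173,-0.0016,0,-0.135,0],[-0.0216,-0.0016,0,-0.17,0],[-0.026,-0.0014,0,-0.2,0],[-0.0303,-0.0011,0,-0.235,0],[-0.0345,-0.0008,0,-0.27,0]]'
python3 -c "
from h import *
tool(); arc(np.arange(1,9)*2.0)"
```

```text
time: 5.5
ee_pos: [0.4402, 0.1157, 0.0797]
orientation: [0.827, 0.562, 0.004, 0.0]
wrist_force: [6.3, 3.5, -2.2]
grip_width: -0.004
gripper_force: 2.6
t 5.5 tcp [0.4402 0.1157 0.0797] yawx 68.3 F [ 6.3  3.5 -2.2] j [ 0.12  0.25 -0.52  0.8   0.    2.06] w -0.004
r 0.13152301591472523 ang 149.50192778378724
2.0 [-0.0045 -0.0006] -0.035
4.0 [-0.0091 -0.0011] -0.07
6.0 [-0.0137 -0.0014] -0.105
8.0 [-0.0183 -0.0015] -0.14
10.0 [-0.0229 -0.0015] -0.175
12.0 [-0.0275 -0.0014] -0.209
14.0 [-0.032 -0.001] -0.244
16.0 [-0.0366 -0.0005] -0.279
```

```bash
python3 -m creep '[[-0.0043,-0.0006,0,-0.035,0],[-0.0086,-0.001,0,-0.07,0],[-0.013,-0.0014,0,-0.1,0],[-0.0173,-0.0016,0,-0.135,0],[-0.0216,-0.0016,0,-0.17,0],[-0.026,-0.0014,0,-0.2,0],[-0.0303,-0.0011,0,-0.235,0],[-0.0345,-0.0008,0,-0.27,0]]'
python3 - <<'E'
from h import *
tool(); arc(np.arange(1,9)*2.0)
for n in('top','side'):
    c=capture(n)
    hsv=cv2.cvtColor(c['color'],cv2.COLOR_RGB2HSV)
    red=((hsv[...,0]<8)|(hsv[...,0]>172))&(hsv[...,1]>150)&(hsv[...,2]>60); red[:,310:]=0;red[:150]=0
    k,l,st,ce=cv2.connectedComponentsWithStats(red.astype(np.uint8))
    for i in range(1,k): print(n,st[i],np.round(at_depth(c,ce[i][::-1]),3))
    cr=c['color'][140:260,180:340]; cv2.imwrite('pics/c3%s.png'%n,cv2.resize(cr,(640,480),interpolation=cv2.INTER_CUBIC)[:,:,::-1])
E
```

```text
time: 6.5
ee_pos: [0.4233, 0.0826, 0.0787]
orientation: [0.745, 0.668, 0.0, 0.0]
wrist_force: [0.2, 0.8, -0.0]
grip_width: 0.007
gripper_force: 0.0
t 6.5 tcp [0.4233 0.0826 0.0787] yawx 83.8 F [ 0.2  0.8 -0. ] j [ 0.05  0.21 -0.57  0.79 -0.    1.73] w 0.007
r 0.13441414599220602 ang 165.54288447117358
2.0 [-0.0047 -0.0006] -0.035
4.0 [-0.0093 -0.001 ] -0.07
6.0 [-0.014  -0.0013] -0.105
8.0 [-0.0187 -0.0014] -0.14
10.0 [-0.0234 -0.0013] -0.175
12.0 [-0.0281 -0.0011] -0.209
14.0 [-0.0328 -0.0007] -0.244
16.0 [-0.0374 -0.0001] -0.279
side [286 150   8   5  20] [0.844 0.426 0.02 ]
side [235 203   3   9  14] [0.423 0.053 0.087]
side [228 207   4   7  20] [0.409 0.113 0.024]
side [229 217   1   1   1] [0.392 0.071 0.021]
side [232 217   1   1   1] [0.405 0.065 0.023]
```

View pics/c3side.png

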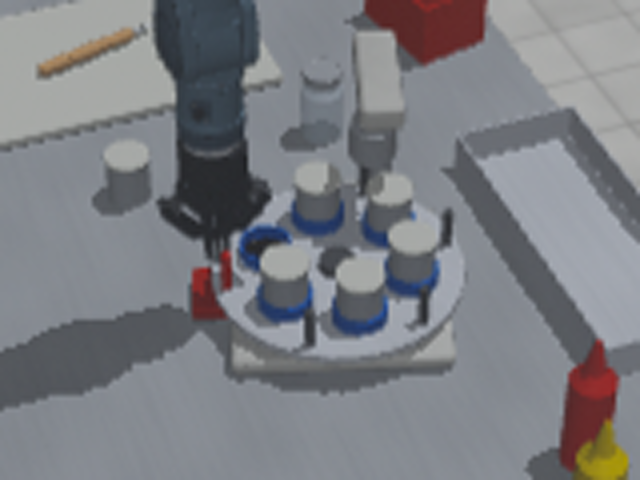

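The side view shows the red peg, crop (227, 270), has run on ahead of the fingers at (213, 245), near the red tab. The platter is past its detent peak. I'll follow slowly.

```bash
python3 -m creep '[[-0.0047,-0.0006,0,-0.035,0],[-0.0093,-0.001,0,-0.07,0],[-0.014,-0.0013,0,-0.105,0],[-0.0187,-0.0014,0,-0.14,0],[-0.0207,-0.0014,0,-0.155,0],[-0.0227,-0.0013,0,-0.17,0],[-0.0227,-0.0013,0,-0.17,0]]'
python3 - <<'E'
from h import *
tool(); arc(np.arange(1,9)*1.0)
c=capture('side')
hsv=cv2.cvtColor(c['color'],cv2.COLOR_RGB2HSV)
red=((hsv[...,0]<8)|(hsv[...,0]>172))&(hsv[...,1]>150)&(hsv[...,2]>60); red[:,310:]=0;red[:180]=0
k,l,st,ce=cv2.connectedComponentsWithStats(red.astype(np.uint8))
for i in range(1,k): print(st[i],np.round(at_depth(c,ce[i][::-1]),3))
E
```

```text
time: 7.48
ee_pos: [0.4198, 0.0604, 0.0783]
orientation: [0.686, 0.728, 0.0, 0.0]
wrist_force: [0.0, -0.6, -0.0]
grip_width: -0.003
gripper_force: 0.0
t 7.47 tcp [0.4198 0.0604 0.0783] yawx 93.4 F [ 0.  -0.6 -0. ] j [-0.01  0.2  -0.59  0.78  0.    1.5 ] w -0.003
r 0.13421430174373813 ang 175.13048926256405
1.0 [-0.0023 -0.0003] -0.017
2.0 [-0.0046 -0.0006] -0.035
3.0 [-0.007  -0.0008] -0.052
4.0 [-0.0093 -0.001 ] -0.07
5.0 [-0.0116 -0.0012] -0.087
6.0 [-0.014  -0.0013] -0.105
7.0 [-0.0163 -0.0014] -0.122
8.0 [-0.0187 -0.0014] -0.14
[228 207   4  10  34] [0.405 0.101 0.024]
[237 206   2   8  11] [0.428 0.048 0.08 ]
[233 217   1   1   1] [0.41  0.065 0.02 ]
```

```bash
python3 -m creep '[[-0.0017,-0.0002,0,-0.013,0],[-0.0034,-0.0004,0,-0.025,0],[-0.005,-0.0006,0,-0.038,0],[-0.0067,-0.0008,0,-0.05,0],[-0.0083,-0.0009,0,-0.062,0],[-0.01,-0.001,0,-0.075,0]]'
python3 -c "
from h import *
tool(); arc(np.arange(1,9)*1.0)"
```

```text
time: 8.28
ee_pos: [0.4194, 0.0505, 0.0783]
orientation: [0.657, 0.754, 0.0, -0.0]
wrist_force: [0.6, 2.8, -0.2]
grip_width: 0.002
gripper_force: 1.3
t 8.28 tcp [0.4194 0.0505 0.0783] yawx 97.8 F [ 0.6  2.8 -0.2] j [-0.03  0.19 -0.6   0.78  0.    1.4 ] w 0.002
r 0.13409043931265688 ang 179.36569293726856
1.0 [-0.0023 -0.0003] -0.017
2.0 [-0.0046 -0.0006] -0.035
3.0 [-0.007  -0.0008] -0.052
4.0 [-0.0093 -0.001 ] -0.07
5.0 [-0.0116 -0.0012] -0.087
6.0 [-0.014  -0.0013] -0.105
7.0 [-0.0163 -0.0014] -0.122
8.0 [-0.0187 -0.0014] -0.14
```

```bash
python3 -m creep '[[-0.0008,-0.0001,0,-0.006,0],[-0.0016,-0.0002,0,-0.012,0],[-0.0024,-0.0003,0,-0.018,0],[-0.0032,-0.0004,0,-0.024,0]]'; python3 -c "
from h import *
tool()"
```

```text
time: 8.78
ee_pos: [0.4194, 0.0472, 0.0783]
orientation: [0.649, 0.761, 0.0, -0.0]
wrist_force: [0.4, 2.6, -0.1]
grip_width: -0.001
gripper_force: 1.5
t 8.78 tcp [0.4194 0.0472 0.0783] yawx 99.1 F [ 0.4  2.6 -0.1] j [-0.04  0.19 -0.6   0.78  0.    1.37] w -0.001
```

```bash
python3 -m creep '[[-0.0008,-0.0001,0,-0.006,0],[-0.0016,-0.0002,0,-0.012,0],[-0.0024,-0.0003,0,-0.018,0]]'; python3 -c "
from h import *
tool()"
```

```text
time: 9.15
ee_pos: [0.4194, 0.0457, 0.0783]
orientation: [0.642, 0.767, 0.001, -0.001]
wrist_force: [0.2, 7.4, 1.9]
grip_width: -0.004
gripper_force: 3.8
t 9.15 tcp [0.4194 0.0457 0.0783] yawx 100.2 F [0.2 7.4 1.9] j [-0.04  0.19 -0.6   0.78  0.    1.35] w -0.004
```

```bash
python3 -m creep '[[-0.0004,0,0,0,0],[-0.0004,0,0,0,0]]'
```

```text
time: 9.4
ee_pos: [0.4194, 0.0457, 0.0783]
orientation: [0.641, 0.767, 0.001, -0.001]
wrist_force: [0.9, 7.8, 0.6]
grip_width: -0.0
gripper_force: 3.8
```

```bash
python3 -m creep '[[-0.0005,0,0,0,0],[-0.0010,0,0,0,0],[-0.0010,0,0,0,0]]'
```

```text
time: 9.78
ee_pos: [0.4194, 0.0457, 0.0783]
orientation: [0.641, 0.767, 0.002, -0.002]
wrist_force: [-0.9, 10.4, 1.8]
grip_width: -0.0
gripper_force: 5.3
```

```bash
python3 -m creep '[[-0.0006,0,0,0,0],[-0.0012,0,0,0,0],[-0.0018,0,0,0,0],[-0.0018,0,0,0,0],[-0.0018,0,0,0,0],[-0.0018,0,0,0,0],[-0.0018,0,0,0,0],[-0.0018,0,0,0,0]]'
```

```text
time: 10.78
ee_pos: [0.4194, 0.0456, 0.0783]
orientation: [0.641, 0.768, 0.004, -0.003]
wrist_force: [-1.3, 16.0, 2.9]
grip_width: -0.003
gripper_force: 8.0
```

```bash
python3 -m creep '[[0,0,0,0,0],[0.002,0,0,0,0],[0.006,0,0,0,0],[0.014,0,0,0,0],[0.018,0,-0.04,0,0],[0.018,0,-0.09,0,0],[0.018,0,-0.14,0,0]]'
python3 - <<'E'
from h import *
np.set_printoptions(precision=4,suppress=True)
for n in('top','side'):
    c=capture(n); P=cloud(c); hsv=cv2.cvtColor(c['color'],cv2.COLOR_RGB2HSV)
    for q in('cup','well','peg','lidded1'): print(n,q,[(np.round(d['position']),round(d['conf'],2)) for d in search_frame(n,q)[:3]])
    g=(abs(P[...,0]-.41)<.045)&(abs(P[...,1]+.28)<.045)&(P[...,2]>.05)&(P[...,2]<.075)
    v,u=np.nonzero(g); D=np.array([at_z(c,x,.065)[:2] for x in zip(v,u)]); print('rim',D.min(0),D.max(0),(D.min(0)+D.max(0))/2,len(D))
    blue=(hsv[...,0]>100)&(hsv[...,0]<130)&(hsv[...,1]>150)&(P[...,0]>.35)&(P[...,0]<.8)&(abs(P[...,1]-.05)<.2)&(P[...,2]<.12)
    k,l,st,ce=cv2.connectedComponentsWithStats(blue.astype(np.uint8))
    for i in range(1,k):
        if st[i][4]>5: print('blue',st[i],at_z(c,ce[i][::-1],.062))
    r,w=(185,180) if n=='top' else (170,190)
    cv2.imwrite('pics/c4%s.png'%n,cv2.resize(c['color'][r:r+120,w:w+160],(640,480),interpolation=cv2.INTER_CUBIC)[:,:,::-1])
tool([.407,-.282,.16],100)
E
```

```text
time: 11.65
ee_pos: [0.4162, 0.059, 0.2195]
orientation: [0.642, 0.767, -0.001, 0.0]
wrist_force: [1.0, -0.3, -0.4]
grip_width: -0.002
gripper_force: 0.0
top cup [(array([234., 333.]), 0.69)]
top well [(array([184., 260.]), 0.94)]
top peg [(array([189., 261.]), 0.57)]
top lidded1 [(array([240., 170.]), 0.7), (array([200., 350.]), 0.47)]
rim [ 0.3819 -0.307 ] [ 0.432  -0.2564] [ 0.4069 -0.2817] 63
blue [243 172   5   8  14] [0.6232 0.0426 0.062 ]
blue [252 173   8   9  21] [0.6183 0.0007 0.062 ]
blue [234 174   3   8  16] [0.6169 0.077  0.062 ]
blue [257 190  17  10  42] [ 0.5509 -0.0321  0.062 ]
blue [253 212  13   9  27] [ 0.4688 -0.0134  0.062 ]
side cup [(array([268., 262.]), 0.67)]
side well [(array([207., 264.]), 0.97), (array([205., 268.]), 0.41)]
side peg [(array([207., 267.]), 0.59), (array([241., 330.]), 0.33)]
side lidded1 [(array([182., 214.]), 0.72)]
rim [ 0.378  -0.3213] [ 0.4317 -0.2583] [ 0.4048 -0.2898] 77
blue [250 195  11   4  24] [0.5345 0.1123 0.062 ]
blue [268 195   9   4  19] [0.6086 0.0829 0.062 ]
blue [239 200  13  10  43] [0.4749 0.0872 0.062 ]
blue [282 203   8   7  18] [ 0.6402 -0.002   0.062 ]
blue [268 213  13   9  34] [ 0.565  -0.0522  0.062 ]
blue [249 214  13   8  32] [ 0.4851 -0.0227  0.062 ]
t 12.15 tcp [0.4159 0.0592 0.217 ] yawx 100.1 F [-0.3  0.7 -0.3] j [-0.01  0.07 -0.35  1.15 -0.    1.38] w -0.001
shift [-0.3344 -0.0686  0.0571]
turn 0.002
```

View pics/c4side.png

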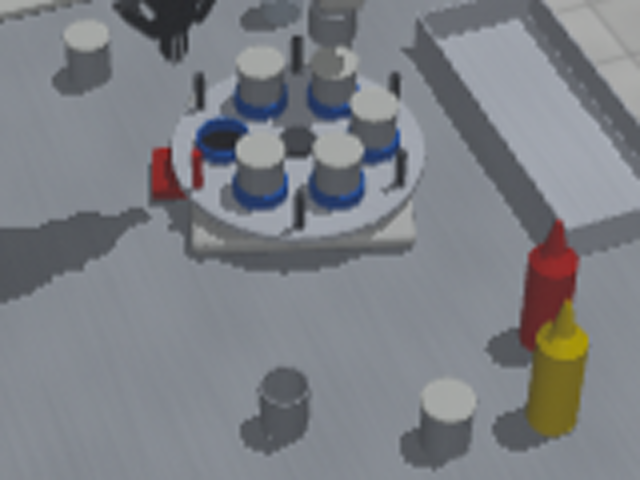

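The side view shows the platter at its stop: the empty well, crop (222, 139), is behind the red tab, the red peg is at (198, 168), and the cup is at (284, 400). Next is the cup.

```bash
python3 -m creep '[[-0.05,-0.01,0,0.08,0.078],[-0.105,-0.021,0,0.17,0.078],[-0.16,-0.033,0,0.25,0.078],[-0.215,-0.044,0,0.34,0.078],[-0.27,-0.055,0.02,0.42,0.078],[-0.315,-0.065,0.045,0.5,0.078],[-0.3344,-0.0686,0.057,0.5,0.078],[-0.3344,-0.0686,0.057,0.5,0.078]]'
python3 -c "
from h import *
tool([.407,-.282,.032],71.4)"
```

```text
time: 13.15
ee_pos: [0.4073, -0.2818, 0.1598]
orientation: [0.812, 0.584, -0.0, -0.002]
wrist_force: [0.4, 0.5, 0.0]
grip_width: 0.914
gripper_force: 0.0
t 13.15 tcp [ 0.4073 -0.2818  0.1598] yawx 71.4 F [0.4 0.5 0. ] j [-0.73  0.25 -0.28  1.04  0.    1.16] w 0.914
shift [-6.000e-04  1.000e-04  1.278e-01]
turn 0.001
```

```bash
python3 -m creep '[[0,0,0.035,0,0.078],[0,0,0.07,0,0.078],[0,0,0.1,0,0.078],[0,0,0.12,0,0.078],[0,0,0.128,0,0.078],[0,0,0.128,0,0.078]]'
python3 -c "
from h import *
c=capture('side'); cv2.imwrite('pics/c5.png',cv2.resize(c['color'][220:310,210:330],(640,480),interpolation=cv2.INTER_CUBIC)[:,:,::-1]); tool([.407,-.282,.032],71.4)"
```

```text
time: 13.9
ee_pos: [0.4085, -0.2811, 0.0337]
orientation: [0.811, 0.585, 0.0, -0.0]
wrist_force: [0.7, 0.2, 0.8]
grip_width: 0.913
gripper_force: 0.0
t 13.95 tcp [ 0.4089 -0.2817  0.0341] yawx 71.6 F [-0.2  0.1  0. ] j [-0.73  0.38 -0.47  0.72  0.    1.16] w 0.913
shift [-0.0009 -0.0017  0.0021]
turn 0.003
```

View pics/c5.png

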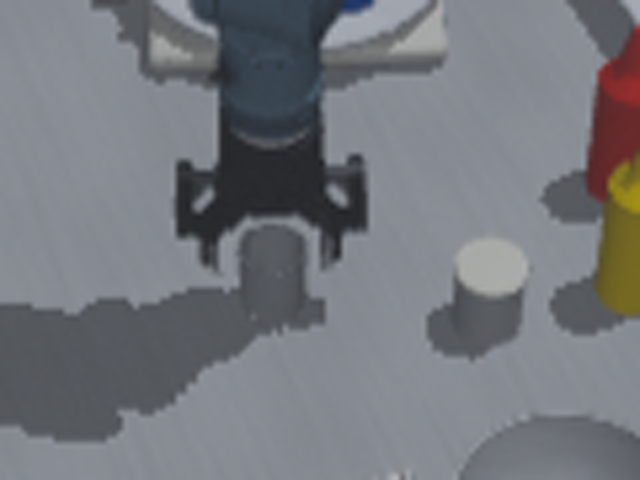

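The cup, crop (272, 270), stands centred between the fingers at (210, 245) and (335, 245). I'll close on it and lift.

```bash
python3 -m creep '[[0,0,0,0,0.06],[0,0,0,0,0.04],[0,0,0,0,0.03],[0,0,0,0,0.03],[0,0,0,0,0.03],[0,0,0,0,0.03],[0,0,-0.005,0,0.03],[0,0,-0.01,0,0.03]]'
python3 -c "
from h import *
tool([.407,-.282,.2],71.4)"
```

```text
time: 14.95
ee_pos: [0.4082, -0.282, 0.0437]
orientation: [0.812, 0.584, 0.0, -0.0]
wrist_force: [-1.2, 0.1, -0.8]
grip_width: 0.589
gripper_force: 62.1
t 14.95 tcp [ 0.4082 -0.282   0.0437] yawx 71.5 F [-1.2  0.1 -0.8] j [-0.73  0.37 -0.46  0.75  0.    1.16] w 0.589
shift [-0.0004 -0.0011 -0.1563]
turn 0.002
```

```bash
python3 -m creep '[[0,0,-0.03,0,0.03],[0,0,-0.07,0,0.03],[0,0,-0.11,0,0.03],[0,0,-0.14,0,0.03],[0,0,-0.156,0,0.03],[0,0,-0.156,0,0.03]]'
python3 - <<'E'
from h import *
np.set_printoptions(precision=4,suppress=True)
tool()
tiles=[]
for n in('top','side'):
    c=capture(n); np.savez('c_%s.npz'%n,**c); P=cloud(c)
    O=np.array(c['xyz'])
    # where a guess ring would project: draw outline for guesses
    def proj(X):
        X=np.atleast_2d(X); p=(X-O)@rot(c['attitude']); p=p*[1,-1,-1]
        K=np.array([[c['fx'],0,c['cx']],[0,c['fy'],c['cy']],[0,0,1]])
        return cv2.projectPoints(p.astype(float),np.zeros(3),np.zeros(3),K,np.array(c['D'],float))[0][:,0]
    t=np.linspace(0,2*np.pi,72); ctr=proj([[.4743,.0799,.068]])[0]; u0,v0=int(ctr[0])-20,int(ctr[1])-15; S=16
    big=cv2.resize(c['color'][v0:v0+30,u0:u0+40],None,fx=S/2,fy=S/2,interpolation=cv2.INTER_CUBIC)[:,:,::-1].copy()
    s=S/2
    for rr,col in((.031,(0,255,0)),(.0275,(0,255,255))):
        q=proj(np.c_[.4743+rr*np.cos(t),.0799+rr*np.sin(t),np.full(72,.068)]); q=((q-[u0,v0]+.5)*s).astype(np.int32)
        cv2.polylines(big,[q],True,col,1)
    tiles.append(big)
cv2.imwrite('pics/well.png',np.hstack(tiles))
E
```

```text
time: 15.7
ee_pos: [0.409, -0.2827, 0.2007]
orientation: [0.812, 0.584, 0.0, 0.001]
wrist_force: [0.6, 0.2, -1.9]
grip_width: 0.589
gripper_force: 62.5
t 15.7 tcp [ 0.409  -0.2827  0.2007] yawx 71.5 F [ 0.6  0.2 -1.9] j [-0.73  0.23 -0.2   1.13  0.    1.16] w 0.589
```

View pics/well.png

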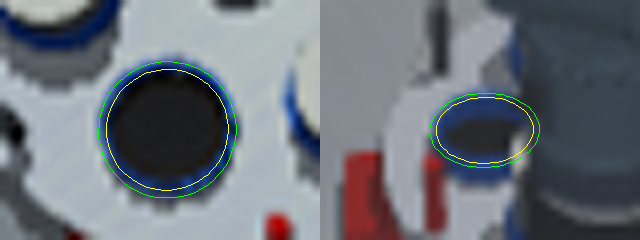

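The projected well outline, centre (0.4743, 0.0799), matches the ring in the top view at (168, 130), within about 1 mm. I'll carry the cup over it.

```bash
python3 -m creep '[[0.04,-0.006,0,0,0.03],[0.095,-0.014,0,0,0.03],[0.15,-0.022,0,0,0.03],[0.205,-0.03,0,0,0.03],[0.26,-0.038,0,0,0.03],[0.315,-0.046,0,0,0.03],[0.35,-0.051,0,0,0.03],[0.3645,-0.0531,0,0,0.03]]'
python3 -m creep '[[0,0,0.03,0,0.03],[0,0,0.055,0,0.03],[0,0,0.07,0,0.03],[0,0,0.07,0,0.03],[0,0,0.07,0,0.03]]'
cat >> h.py <<'E'
def proj(c,X):
    p=((np.atleast_2d(X)-np.array(c['xyz']))@rot(c['attitude']))*[1,-1,-1]
    K=np.array([[c['fx'],0,c['cx']],[0,c['fy'],c['cy']],[0,0,1]])
    return cv2.projectPoints(p.astype(float),np.zeros(3),np.zeros(3),K,np.array(c['D'],float))[0][:,0]
def overlay(n,fn,circles,ctr,W=44,H=34,S=14):
    c=capture(n); t=np.linspace(0,2*np.pi,72); k=proj(c,[ctr])[0]; u0,v0=int(k[0])-W//2,int(k[1])-H//2
    big=cv2.resize(c['color'][v0:v0+H,u0:u0+W],None,fx=S,fy=S,interpolation=cv2.INTER_CUBIC)[:,:,::-1].copy()
    big=cv2.convertScaleAbs(big,alpha=1.4,beta=15)
    for x,y,z,r,col in circles:
        q=proj(c,np.c_[x+r*np.cos(t),y+r*np.sin(t),np.full(72,z)]); cv2.polylines(big,[((q-[u0,v0]+.5)*S).astype(np.int32)],True,col,1)
    cv2.imwrite(fn,big)
E
python3 - <<'E'
from h import *
tool([.4743,.0799,.084])
p=state()['ee_pos']; b=p[2]-.0337
overlay('side','pics/s6.png',[(.4743,.0799,.068,.031,(0,255,0)),(p[0],p[1],b,.0225,(0,0,255)),(p[0],p[1],b+.01,.0245,(0,255,255)),(p[0],p[1],b+.065,.026,(0,255,255))],[.4743,.0799,.1])
E
```

```text
time: 16.8
ee_pos: [0.4727, 0.0822, 0.198]
orientation: [0.811, 0.585, -0.001, -0.001]
wrist_force: [-0.5, 0.6, -0.5]
grip_width: 0.58
gripper_force: 62.5
time: 17.42
ee_pos: [0.4737, 0.0801, 0.1295]
orientation: [0.812, 0.584, -0.0, 0.0]
wrist_force: [0.8, 0.7, -1.7]
grip_width: 0.583
gripper_force: 62.5
t 17.43 tcp [0.4737 0.0801 0.1295] yawx 71.4 F [ 0.8  0.7 -1.7] j [ 0.04  0.25 -0.37  0.95 -0.    1.93] w 0.583
shift [0.0001 0.0007 0.0455]
```

View pics/s6.png

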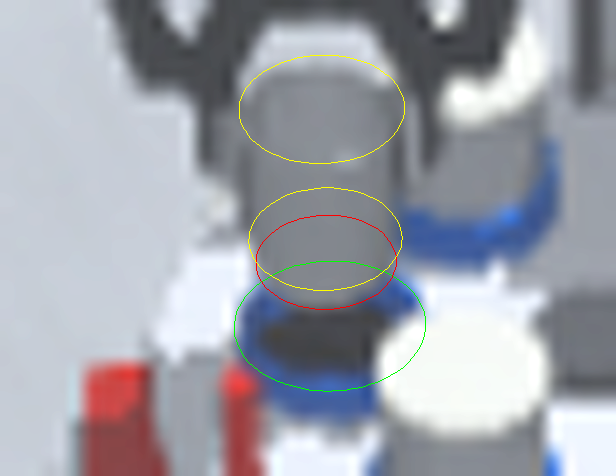

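The cup overlay (edges at 250 and 402) and the ring overlay (240 to 420) both fit, so the cup is centred over the well. I'll lower it in steps and watch the force.

```bash
python3 -m creep '[[0,0.0005,0.01,0,0.03],[0,0.0005,0.018,0,0.03],[0,0.0005,0.023,0,0.03],[0,0.0005,0.026,0,0.03],[0,0.0005,0.029,0,0.03],[0,0.0005,0.032,0,0.03],[0,0.0005,0.032,0,0.03]]'
```

```text
time: 18.35
ee_pos: [0.4739, 0.0804, 0.0971]
orientation: [0.812, 0.584, -0.0, -0.0]
wrist_force: [0.2, -0.0, -0.4]
grip_width: 0.586
gripper_force: 62.5
```

```bash
python3 -m creep '[[0,0,0.0015,0,0.03],[0,0,0.003,0,0.03],[0,0,0.0045,0,0.03],[0,0,0.006,0,0.03],[0,0,0.006,0,0.03]]'
```

```text
time: 18.98
ee_pos: [0.4743, 0.0805, 0.0913]
orientation: [0.812, 0.584, 0.0, 0.0]
wrist_force: [1.7, 0.4, -1.4]
grip_width: 0.589
gripper_force: 62.4
```

```bash
python3 -m creep '[[0,0,0.0012,0,0.03],[0,0,0.0024,0,0.03],[0,0,0.0036,0,0.03],[0,0,0.0036,0,0.03]]'
```

```text
time: 19.48
ee_pos: [0.4743, 0.0804, 0.0877]
orientation: [0.812, 0.584, 0.0, 0.0]
wrist_force: [1.0, 1.0, -1.0]
grip_width: 0.584
gripper_force: 62.5
```

```bash
python3 -m creep '[[0,0,0.001,0,0.03],[0,0,0.002,0,0.03],[0,0,0.003,0,0.03],[0,0,0.003,0,0.03]]'
```

```text
time: 19.98
ee_pos: [0.4744, 0.0804, 0.0848]
orientation: [0.812, 0.584, 0.0, 0.0]
wrist_force: [2.1, 1.3, -0.8]
grip_width: 0.586
gripper_force: 62.5
```

```bash
python3 -m creep '[[0,0,0.0006,0,0.03],[0,0,0.0012,0,0.03],[0,0,0.0012,0,0.03]]'
```

```text
time: 20.35
ee_pos: [0.4745, 0.0806, 0.0846]
orientation: [0.812, 0.584, 0.001, 0.0]
wrist_force: [-0.2, 0.9, 9.9]
grip_width: 0.585
gripper_force: 63.3
```

The floor is felt, with about 10 N upward at the expected height. Releasing.

```bash
python3 -m creep '[[0,0,-0.0004,0,0.056],[0,0,-0.0004,0,0.062],[0,0,-0.0004,0,0.068],[0,0,-0.0004,0,0.074],[0,0,-0.0004,0,0.076],[0,0,-0.0004,0,0.076]]'
python3 -m creep '[[0,0,-0.01,0,0.076],[0,0,-0.03,0,0.076],[0,0,-0.07,0,0.076],[0,0,-0.12,0,0.076],[0,0,-0.15,0,0.076]]'
python3 -m creep '[[-0.04,0,0,0,0.076],[-0.095,0,0,0,0.076],[-0.15,0,0,0,0.076],[-0.2,0,0,0,0.076],[-0.22,0,0,0,0.076],[-0.22,0,0,0,0.076]]'
python3 - <<'E'
from h import *
x,y=.4743,.0799
cs=[(x,y,.068,.031,(0,255,0)),(x,y,.115,.026,(0,255,255))]
overlay('top','pics/fa.png',cs,[x,y,.08],W=40,H=40,S=10); overlay('side','pics/fb.png',cs,[x,y,.08],W=40,H=40,S=10)
cv2.imwrite('pics/fin.png',np.hstack([cv2.imread('pics/fa.png'),cv2.imread('pics/fb.png')]))
for n in('top','side'):
    P=cloud(capture(n)); g=(np.hypot(P[...,0]-x,P[...,1]-y)<.03)&(P[...,2]>.095)&(P[...,2]<.13); print(n,P[g].min(0),P[g].max(0),g.sum())
tool()
E
```

```text
time: 21.1
ee_pos: [0.474, 0.0804, 0.0839]
orientation: [0.812, 0.584, -0.0, -0.0]
wrist_force: [-0.1, 0.6, -0.4]
grip_width: 0.888
gripper_force: 0.0
time: 21.72
ee_pos: [0.475, 0.0804, 0.2373]
orientation: [0.812, 0.584, 0.002, 0.001]
wrist_force: [0.6, 0.2, -0.3]
grip_width: 0.892
gripper_force: 0.0
time: 22.48
ee_pos: [0.404, -0.1293, 0.2346]
orientation: [0.813, 0.583, 0.0, 0.0]
wrist_force: [0.3, -0.1, 0.3]
grip_width: 0.89
gripper_force: 0.0
top [0.44681312 0.05447683 0.0950585 ] [0.49822837 0.10393935 0.12178308] 57
side [0.44783252 0.05190467 0.09522743] [0.49173107 0.07366025 0.11948241] 35
t 22.68 tcp [ 0.4045 -0.1274  0.2341] yawx 71.6 F [-0.7  0.3  0.5] j [-0.46  0.07 -0.3   1.19  0.    1.44] w 0.892
```

View pics/fin.png

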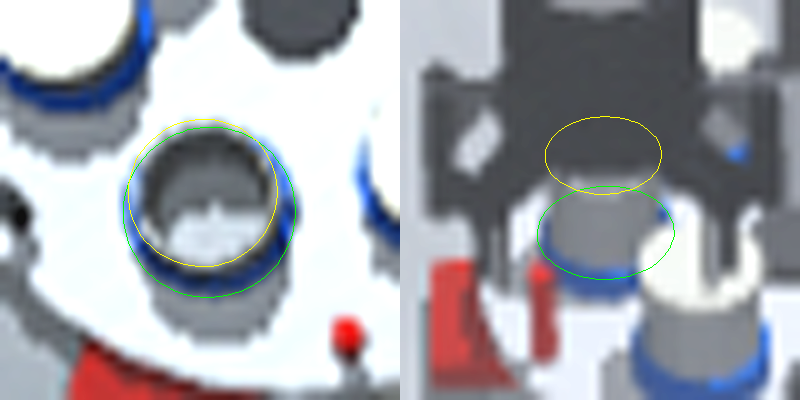

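The top view shows the cup upright in the blue ring at (205, 205), with its rim on the seated overlay and the arm clear. Handing in.

```bash
python3 -c "
from h import *
print(job_done())"
```

```text
the job is handed in; nothing more can be done
None
```

The job is handed in: I pressed the platter against its stop at about 16 N for over half a second, then lowered the cup to the well floor (about 10 N felt) and released it. The last pictures show it upright in the well with the arm clear; the judge returned no verdict.

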